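Pop the battery hatch of the curing lamp

TASK

Two curing-lamp battery boxes stand on the bench. With the fingertips, press the black dot on the green hatch in once, all the way, and let go so that the hatch pops up; stay clear of it and watch for a second or two that it stays open. Do not push it shut again, do not lift or shove the box, and do not touch the box with the orange hatch, and leave everything else where it is.

Things in the scene. Friction and masses are not known exactly. Their poses are not given: they have to be found in the camera images.
- green_box: grey battery box of a glue-curing lamp whose hatch is green, standing loose on rubber feet, 1.6 kg. 160 x 110 mm (x, y), deck 70 mm high; origin at the centre of its underside. The hatch lies in the middle of the front half of the deck (its -x half), 28 mm of grey deck on either side; behind it, on the +x half, a black console 50 x 100 mm rises to 86 mm, with a small knob to 96 mm
- green_pad (a point): centre of the black rubber dot, 18 mm across, on top of the green hatch: where to press. On the hatch's centre line, 58 mm from the hinge and 14 mm from the free edge; it moves with the hatch. Its axes are the box's when shut
- green_hatch (a joint): angle (rad) of the green hatch, a 70 x 54 mm (x, y) plate 6 mm thick, its top 72 mm above the table, hinged along y at the middle of the box top, free edge towards the box's -x: 0 shut and latched; -0.058 pressed fully in (3.4 mm at the pad, its stop); 0.6 popped open (its stop, free edge about 40 mm higher), held up by a spring. It rises with the finger as the finger withdraws
- green_latch (a joint): push-push latch of the green hatch: press the pad in 3 mm or more (about 3 N), let go, and the hatch springs open in half a second; pressed home again it latches shut. Value in m of a hidden follower that counts presses: 0 to 0.002 latched at first, 0.005 to 0.010 once a first press has freed it, above 0.0118 if pressed home a second time
- orange_box: grey battery box of a glue-curing lamp whose hatch is orange, standing loose on rubber feet, 1.6 kg. 160 x 110 mm (x, y), deck 70 mm high; origin at the centre of its underside. The hatch lies in the middle of the front half of the deck (its -x half), 28 mm of grey deck on either side; behind it, on the +x half, a black console 50 x 100 mm rises to 86 mm, with a small knob to 96 mm
- orange_pad (a point): centre of the black rubber dot, 18 mm across, on top of the orange hatch: where to press. On the hatch's centre line, 58 mm from the hinge and 14 mm from the free edge; it moves with the hatch. Its axes are the box's when shut
- orange_hatch (a joint): angle (rad) of the orange hatch, a 70 x 54 mm (x, y) plate 6 mm thick, its top 72 mm above the table, hinged along y at the middle of the box top, free edge towards the box's -x: 0 shut and latched; -0.058 pressed fully in (3.4 mm at the pad, its stop); 0.6 popped open (its stop, free edge about 40 mm higher), held up by a spring. It rises with the finger as the finger withdraws
- orange_latch (a joint): push-push latch of the orange hatch: press the pad in 3 mm or more (about 3 N), let go, and the hatch springs open in half a second; pressed home again it latches shut. Value in m of a hidden follower that counts presses: 0 to 0.002 latched at first, 0.005 to 0.010 once a first press has freed it, above 0.0118 if pressed home a second time
- adhesive: small amber glass bottle of glue, 34 mm across, 85 mm tall, upright, standing between the two boxes; origin at the centre of its underside
- wedge_a: green plastic wedge lying flat, 24 x 110 mm, 5 to 9 mm thick; origin under its centre, long along its y
- wedge_b: second green plastic wedge, same size and axes as the first
- screwdriver: screwdriver with red handle, lying flat, 190 mm long along its x, about 30 mm thick; origin under it
- brush: brush with wooden handle, lying flat, 180 mm long along its x; origin under it
- cork_block: cork sanding block 60 x 100 x 35 mm (x, y, z); origin at the centre of its underside
- pane: greenish glass offcut lying flat, 100 x 80 x 6 mm (x, y, z), one edge red; origin at the centre of its underside
- pin_jar: closed glass jar with steel lid, 56 mm across, 70 mm tall; origin at the centre of its underside

How it is judged:
By the outcome, as a careful person would: the job done as asked, in the order asked, and still so for the second after the job is handed in, with the robot touching nothing.
It also fails if it takes over 42 s, if anything falls off the work surface, if the arm or the gripper's body presses on something with over 40 N, if the wrist force passes 120 N, or if a joint passes its speed limit or range.

ROBOT

A 6-joint arm with a two-finger parallel gripper is mounted at the origin on the work surface. World frame = base frame: x ahead of the robot, y to its left, z up, the work surface at z = 0. Lengths are in m, angles in degrees, forces in N, time in s.
With the tool pointing down it reaches from about 0.4 to 0.925 m from the base axis. Payload 3.4 kg.
Tool frame: the origin (TCP) lies on the centre line of the jaws, within the pads' length; the fingertips stand 17 mm ahead of it and the grasp point (between the pads) lies 2 mm behind it (env.tip_reach is the distance from the TCP to the fingertips, in m); z points along the fingers, y is the direction in which the jaws open and shut (so a half turn about z gives the same grasp; the last joint's range is limited). The gripper opens to 85 mm and grips with 20 to 120 N. Pads are 22 mm wide; open, the fingers measure 114 mm over their backs; the gripper's body (76 mm by 85 mm) begins 54 mm behind the grasp point. The pads swing forward as they close: fully open they stand 13 mm farther back than shut.
Start: joints at [-74.57, 17.578, 86.31, -0, 76.112, -4.211], TCP at [0.193, -0.542, 0.248] pointing down, gripper open.
Joint ranges: [-179.03, 179.03], [-60, 130.46], [8.19, 133.38], [-81.62, 261.62], [5.75, 156.47], [-153.77, 153.77]. Speed limits (degrees/s): [147.25, 147.25, 180, 180, 180, 180].

INTERFACE

Orientations are given as a 3x3 rotation matrix whose columns are the frame's x, y, z axes.
In Python, from workcell import env, eyes gives the robot as it stands.
- The arm moves only by the shell command python3 -m crank 'ROWS' [FORCE]. ROWS is JSON, a list of rows, each an object with "slide": the shift along the tool's x, y, z in m, a list of three; "angular": the turn, a rotation vector about the tool's x, y, z in degrees, a list of three; "fingers": the closure, from 0 (fully open) to 1 (shut). In form: [{"slide": [dx, dy, dz], "angular": [rx, ry, rz], "fingers": fingers}, ...]. A call has 1 to 5 rows; each row shifts and turns the commanded pose from where the row before left it, along the tool's axes as they then stand; what a row does not reach is not made up. A row lasts 1/8 s, in which the tool goes at most 62.5 mm and 10.7 degrees, less where a joint would pass 70% of its speed; a pose out of reach is approached as far as the arm can. A call with a gripper value outside its range is refused whole. The fingers move at their own pace and stop on an object; FORCE is the grip in N (left out, the last holds). Time passes only in rows, so rows that do not move let the fingers close. It gives the time, the measured TCP pose, the force and the opening at its end, in the units of the state.
- env.get_state(): the state, without advancing time (a new reading comes with each control period).
- eyes.camera(name): name is "scene" or "top" or "wrist"; returns a dict with "image" (400x640x3 uint8, red, green, blue), "mtx" (3x3 intrinsics, pixels), "world_to_cam" (4x4, takes a point from world to camera coordinates); the wrist camera has in their place "T_tool_cam" (4x4, takes a point from camera to tool coordinates, whose origin is the TCP and whose axes are the flange's). Camera axes: x right, y down, z forward; pixel columns grow to the right and rows downward; lengths in m; the calibration is good to about 2 mm. A picture is of the moment at which its call begins: read the wrist's pose just before it. There is no depth.
- env.hand_in(): hands the job in, once; it reports no verdict.
The state is a dict: "time": time; "joint_positions": joint angles; "dq": joint speeds; "joint_torque": joint torques, N m; "tool_pos": TCP position; "eef_rot": TCP orientation; "contact_force": force on the tool from outside, world axes, zero at the start; "torque": the same for the moment, N m; "finger_gap": finger opening in m.
Only numpy, scipy, OpenCV 4.12 (cv2) and the standard library are available. Lean on these libraries where they do the work, as an engineer would, in place of code of your own. Each camera call takes 0.05 s, during which the arm holds its last target. There are 200 camera calls.

## Working session

There is one attempt and no reset: what is moved stays moved. The work goes in short steps, Python scripts to look and compute and a shell command to move; the robot and the scene stay as the last step left them, time stands still between calls to the robot, and variables do not carry over. Pictures are saved under pics/ and viewed, on a budget of 10 in all, crops included, one or two more only if the job needs it, and the job is handed in when it is done.

```bash
mkdir -p pics; ls; python3 - <<'E'
from workcell import env, eyes
import cv2,numpy as np,pickle
s=env.get_state();print(s,env.tip_reach)
for n in("top","scene"):
    c=eyes.camera(n);pickle.dump(c,open(f'pics/{n}.pkl','wb'));cv2.imwrite(f'pics/{n}0.png',c['image'][...,::-1])
E
```

```text
pics
{'time': 0.0, 'joint_positions': array([-7.45714291e+01,  1.76238099e+01,  8.63823498e+01, -5.59609995e-04,
        7.61098018e+01, -4.21118399e+00]), 'dq': array([ 0.01825623,  0.00232397,  0.02065552, -0.00400368,  0.05200366,
       -0.02653861]), 'joint_torque': array([-2.01471288e-03, -4.57556355e+01, -2.51919240e+01, -3.91683579e-04,
        1.33012421e-02, -7.47526286e-06]), 'tool_pos': array([ 0.19306361, -0.54093827,  0.24737563]), 'eef_rot': array([[ 9.41823718e-01,  3.36106804e-01, -5.47574321e-04],
       [ 3.36107221e-01, -9.41821713e-01,  1.94845154e-03],
       [ 1.39170435e-04, -2.01914156e-03, -9.99997952e-01]]), 'contact_force': array([0.37644021, 0.17208567, 0.11524255]), 'torque': array([ 0.06040386, -0.00961262,  0.00936174]), 'finger_gap': 0.08516120822110923} 0.017
```

View pics/top0.png

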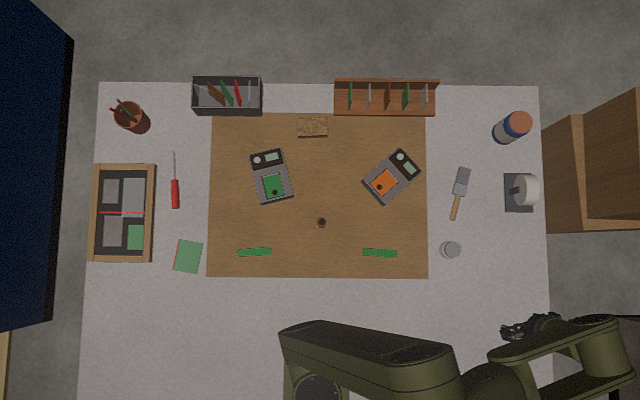

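View pics/scene0.png

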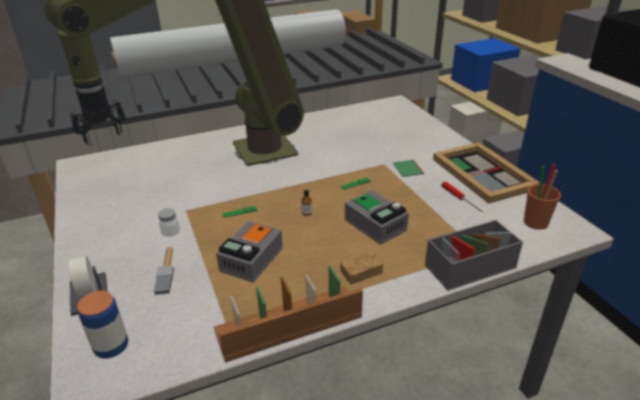

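The top view shows the green hatch near (274,186) with its dot near (275,192), and the orange hatch near (383,181). The bottle is at (321,223). The scene view agrees.

```bash
cat > h.py <<'E'
import numpy as np,cv2
def ray(c,uv,z):
    W=np.linalg.inv(c['world_to_cam']);d=W[:3,:3]@np.linalg.inv(c['mtx'])@[uv[0],uv[1],1.];o=W[:3,3]
    return o+d*(z-o[2])/d[2]
def hatch(c,roi,lo=(45,90,40),hi=(80,255,255)):
    x0,y0,x1,y1=roi;im=c['image'][y0:y1,x0:x1];hsv=cv2.cvtColor(im,cv2.COLOR_RGB2HSV)
    m=cv2.inRange(hsv,lo,hi)
    k=max(cv2.findContours(m,0,2)[0],key=cv2.contourArea)
    f=np.zeros_like(m);cv2.drawContours(f,[cv2.convexHull(k)],-1,255,-1)
    f=cv2.erode(f,np.ones((3,3)))
    d=(f>0)&(im.max(2)<60)
    v,u=np.nonzero(d);dot=(u.mean()+x0,v.mean()+y0) if len(u) else None
    return cv2.boxPoints(cv2.minAreaRect(k))+[x0,y0],dot,len(u)
E
python3 - <<'E'
import pickle,numpy as np
from h import *
for n,roi in(('top',(245,145,300,207)),('scene',(345,185,410,240))):
    c=pickle.load(open(f'pics/{n}.pkl','rb'));r,d,k=hatch(c,roi)
    P=np.array([ray(c,p,.072) for p in r])
    print(n,d,k,d and ray(c,d,.072).round(4),'\n',P.round(4),np.linalg.norm(np.diff(P,axis=0),axis=1).round(4),P.mean(0).round(4))
    c['image'];cv2.imwrite(f'pics/{n}c.png',cv2.resize(c['image'][roi[1]-10:roi[3]+10,roi[0]-10:roi[2]+10,::-1],None,fx=5,fy=5,interpolation=2))
c=pickle.load(open('pics/top.pkl','rb'))
for nm,uv,z in(('bottle',(321,223),.085),('orange',(383,181),.072)):print(nm,ray(c,uv,z))
# box axis from console/hatch centre
E
```

```text
top (np.float64(274.36842105263156), np.float64(191.8421052631579)) 19 [0.564  0.1364 0.072 ] 
 [[0.6091 0.1776 0.072 ]
 [0.6231 0.125  0.072 ]
 [0.5571 0.1074 0.072 ]
 [0.5433 0.1597 0.072 ]] [0.0544 0.0682 0.0541] [0.5832 0.1424 0.072 ]
scene (np.float64(362.5), np.float64(198.0)) 2 [0.5588 0.1361 0.072 ] 
 [[0.5602 0.1059 0.072 ]
 [0.5146 0.1516 0.072 ]
 [0.6018 0.1739 0.072 ]
 [0.6431 0.1292 0.072 ]] [0.0646 0.0901 0.0609] [0.5799 0.1402 0.072 ]
bottle [ 0.46650351 -0.01111104  0.085     ]
orange [ 0.60239015 -0.20623202  0.072     ]
```

View pics/topc.png

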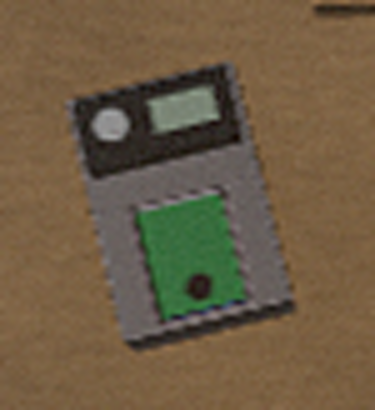

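Box yaw is about 14.9° and the pad is near (0.562, 0.1365). The hatch measures 68x54 mm, which matches the given size. I'll close the fingers and travel at height.

```bash
python3 -m crank '[{"slide":[0.018,-0.016,0],"angular":[0,0,0],"fingers":1},{"slide":[0.036,-0.032,0],"angular":[0,0,0],"fingers":1},{"slide":[0.036,-0.032,0],"angular":[0,0,0],"fingers":1},{"slide":[0.036,-0.032,0],"angular":[0,0,0],"fingers":1},{"slide":[0.036,-0.032,0],"angular":[0,0,0],"fingers":1}]' 30
```

```text
time: 0.72
tool_pos: [0.2979, -0.3485, 0.2481]
eef_rot: [[0.942, 0.336, 0.0], [0.336, -0.942, 0.001], [0.0, -0.001, -1.0]]
contact_force: [1.4, 0.5, -0.4]
finger_gap: 0.0
```

```bash
python3 -m crank '[{"slide":[0.036,-0.032,0],"angular":[0,0,0],"fingers":1},{"slide":[0.036,-0.032,0],"angular":[0,0,0],"fingers":1},{"slide":[0.036,-0.032,0],"angular":[0,0,0],"fingers":1},{"slide":[0.036,-0.032,0],"angular":[0,0,0],"fingers":1},{"slide":[0.036,-0.032,0],"angular":[0,0,0],"fingers":1}]' &&
python3 -m crank '[{"slide":[0.036,-0.032,0],"angular":[0,0,0],"fingers":1},{"slide":[0.036,-0.032,0],"angular":[0,0,0],"fingers":1},{"slide":[0.030,-0.028,0],"angular":[0,0,0],"fingers":1},{"slide":[0.015,-0.014,0],"angular":[0,0,4.7],"fingers":1},{"slide":[0,0,0],"angular":[0,0,0],"fingers":1}]'
cat > w.py <<'E'
import sys;from workcell import env,eyes
from h import *
s=env.get_state();c=eyes.camera('wrist');T=np.eye(4);T[:3,:3]=s['eef_rot'];T[:3,3]=s['tool_pos']
c['world_to_cam']=np.linalg.inv(T@c['T_tool_cam'])
cv2.imwrite(sys.argv[1],c['image'][...,::-1])
r,d,k=hatch(c,(0,0,640,400));P=np.array([ray(c,p,.072) for p in r])
print(d,k,'\n',P.round(4),np.linalg.norm(np.diff(P,axis=0),axis=1).round(4),P.mean(0).round(4))
print(s['time'],s['tool_pos'],s['contact_force'])
if d:
    p=ray(c,d,.072);print('pad',p,'delta tool',s['eef_rot'].T@(p-s['tool_pos']))
E
python3 w.py pics/w1.png
```

```text
time: 1.35
tool_pos: [0.4128, -0.1375, 0.2482]
eef_rot: [[0.942, 0.337, -0.0], [0.337, -0.942, 0.001], [-0.0, -0.001, -1.0]]
contact_force: [0.7, -1.2, -1.0]
finger_gap: 0.0003
time: 1.98
tool_pos: [0.4871, 0.0009, 0.2481]
eef_rot: [[0.965, 0.262, -0.001], [0.262, -0.965, 0.0], [-0.001, -0.001, -1.0]]
contact_force: [0.1, -0.4, 0.3]
finger_gap: 0.0
(np.float64(189.59057971014494), np.float64(47.95289855072464)) 276 
 [[0.5912 0.1719 0.072 ]
 [0.6073 0.1167 0.072 ]
 [0.5576 0.1068 0.072 ]
 [0.5404 0.1653 0.072 ]] [0.0575 0.0507 0.0609] [0.5741 0.1402 0.072 ]
1.975 [0.48712709 0.00089486 0.24806497] [ 0.13215434 -0.35569369  0.25212781]
pad [0.56353067 0.1365758  0.072     ] delta tool [ 0.10935673 -0.11084184  0.17607069]
```

View pics/w1.png

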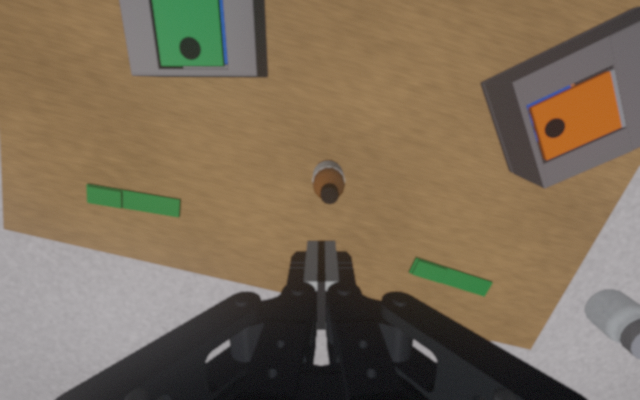

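The wrist picture shows the green pad at (190,48), which gives (0.5635, 0.1366). That agrees with the top view within 2 mm, so I'll move over it.

```bash
python3 -m crank '[{"slide":[0.027,-0.028,0],"angular":[0,0,0],"fingers":1},{"slide":[0.036,-0.036,0.02],"angular":[0,0,0],"fingers":1},{"slide":[0.030,-0.031,0.035],"angular":[0,0,0],"fingers":1},{"slide":[0.0165,-0.016,0.035],"angular":[0,0,0],"fingers":1},{"slide":[0,0,0.02],"angular":[0,0,0],"fingers":1}]' && python3 -m crank '[{"slide":[0,0,0.015],"angular":[0,0,0],"fingers":1},{"slide":[0,0,0],"angular":[0,0,0],"fingers":1},{"slide":[0,0,0],"angular":[0,0,0],"fingers":1}]'; python3 w.py pics/w2.png
```

```text
time: 2.65
tool_pos: [0.5642, 0.1347, 0.1363]
eef_rot: [[0.966, 0.26, -0.002], [0.26, -0.966, -0.0], [-0.002, -0.0, -1.0]]
contact_force: [-0.0, -1.2, 0.8]
finger_gap: 0.0006
time: 3.02
tool_pos: [0.5654, 0.1338, 0.1243]
eef_rot: [[0.966, 0.257, 0.001], [0.257, -0.966, 0.0], [0.001, 0.0, -1.0]]
contact_force: [1.3, 1.1, 0.6]
finger_gap: -0.0002
(np.float64(315.72972972972974), np.float64(230.48108108108107)) 555 
 [[0.609  0.1764 0.072 ]
 [0.6226 0.1249 0.072 ]
 [0.5569 0.1046 0.072 ]
 [0.5416 0.1624 0.072 ]] [0.0533 0.0688 0.0597] [0.5825 0.1421 0.072 ]
3.025 [0.56535499 0.1337669  0.1242686 ] [1.32605193 1.09191334 0.55066688]
pad [0.56214211 0.13575489 0.072     ] delta tool [-0.00267021 -0.00275819  0.05226417]
```

View pics/w2.png

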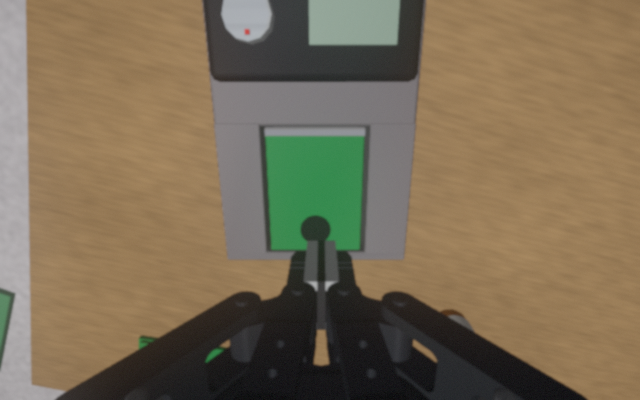

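The dot is fully visible at (316,230), about 3 mm off in x and y. I'll correct that and come down to just above it.

```bash
python3 -m crank '[{"slide":[-0.0027,-0.0028,0],"angular":[0,0,0],"fingers":1},{"slide":[0,0,0.012],"angular":[0,0,0],"fingers":1},{"slide":[0,0,0.012],"angular":[0,0,0],"fingers":1},{"slide":[0,0,0.005],"angular":[0,0,0],"fingers":1},{"slide":[0,0,0],"angular":[0,0,0],"fingers":1}]' && python3 -m crank '[{"slide":[0,0,0],"angular":[0,0,0],"fingers":1},{"slide":[0,0,0],"angular":[0,0,0],"fingers":1}]'
```

```text
time: 3.7
tool_pos: [0.561, 0.1362, 0.0933]
eef_rot: [[0.966, 0.258, -0.002], [0.258, -0.966, -0.0], [-0.002, -0.0, -1.0]]
contact_force: [0.3, 0.9, -0.1]
finger_gap: -0.0
time: 3.95
tool_pos: [0.5619, 0.1364, 0.0946]
eef_rot: [[0.966, 0.258, 0.001], [0.258, -0.966, 0.0], [0.001, 0.0, -1.0]]
contact_force: [-0.4, 0.1, -0.1]
finger_gap: -0.0001
```

```bash
python3 -m crank '[{"slide":[0,0,0.003],"angular":[0,0,0],"fingers":1},{"slide":[0,0,0.002],"angular":[0,0,0],"fingers":1},{"slide":[0,0,0],"angular":[0,0,0],"fingers":1}]' && python3 -m crank '[{"slide":[0,0,0.0015],"angular":[0,0,0],"fingers":1},{"slide":[0,0,0],"angular":[0,0,0],"fingers":1}]'
```

```text
time: 4.32
tool_pos: [0.5616, 0.1363, 0.0893]
eef_rot: [[0.966, 0.258, -0.0], [0.258, -0.966, -0.0], [-0.0, -0.0, -1.0]]
contact_force: [0.0, 0.4, 0.5]
finger_gap: 0.0
time: 4.58
tool_pos: [0.5615, 0.1364, 0.0879]
eef_rot: [[0.966, 0.258, -0.0], [0.258, -0.966, -0.0], [-0.0, -0.0, -1.0]]
contact_force: [-1.5, -1.2, 2.1]
finger_gap: 0.0001
```

Contact is starting. I'll keep pressing in small steps until the force shows the stop.

```bash
python3 -m crank '[{"slide":[0,0,0.0015],"angular":[0,0,0],"fingers":1},{"slide":[0,0,0],"angular":[0,0,0],"fingers":1}]' && python3 -m crank '[{"slide":[0,0,0.001],"angular":[0,0,0],"fingers":1},{"slide":[0,0,0],"angular":[0,0,0],"fingers":1}]'
```

```text
time: 4.82
tool_pos: [0.5615, 0.1363, 0.0865]
eef_rot: [[0.966, 0.258, 0.0], [0.258, -0.966, -0.0], [0.0, 0.0, -1.0]]
contact_force: [-1.0, -0.8, 2.9]
finger_gap: 0.0003
time: 5.08
tool_pos: [0.5615, 0.1363, 0.0856]
eef_rot: [[0.966, 0.258, 0.0], [0.258, -0.966, -0.0], [0.0, 0.0, -1.0]]
contact_force: [-0.8, -0.1, 5.9]
finger_gap: 0.0002
```

```bash
python3 -m crank '[{"slide":[0,0,0.0007],"angular":[0,0,0],"fingers":1},{"slide":[0,0,0],"angular":[0,0,0],"fingers":1}]'
```

```text
time: 5.32
tool_pos: [0.5616, 0.1364, 0.0855]
eef_rot: [[0.966, 0.258, 0.0], [0.258, -0.966, 0.0], [0.0, 0.0, -1.0]]
contact_force: [-2.1, -1.1, 9.2]
finger_gap: -0.0001
```

The pad has hit its stop: the tool no longer advances and the force jumped to 9 N. I'll withdraw straight up.

```bash
python3 -m crank '[{"slide":[0,0,-0.006],"angular":[0,0,0],"fingers":1},{"slide":[0,0,-0.015],"angular":[0,0,0],"fingers":1},{"slide":[0,0,-0.025],"angular":[0,0,0],"fingers":1},{"slide":[0,0,-0.03],"angular":[0,0,0],"fingers":1},{"slide":[0,0,-0.03],"angular":[0,0,0],"fingers":1}]' && python3 -m crank '[{"slide":[-0.02,0,-0.03],"angular":[0,0,0],"fingers":1},{"slide":[-0.04,0,-0.02],"angular":[0,0,0],"fingers":1},{"slide":[-0.03,0,0],"angular":[0,0,0],"fingers":1},{"slide":[0,0,0],"angular":[0,0,0],"fingers":1},{"slide":[0,0,0],"angular":[0,0,0],"fingers":1}]' && python3 w.py pics/w3.png
```

```text
time: 5.95
tool_pos: [0.5616, 0.1364, 0.1919]
eef_rot: [[0.966, 0.258, 0.0], [0.258, -0.966, 0.0], [0.0, -0.0, -1.0]]
contact_force: [0.4, 0.7, -0.6]
finger_gap: -0.0002
time: 6.58
tool_pos: [0.4756, 0.1133, 0.2412]
eef_rot: [[0.966, 0.258, 0.002], [0.258, -0.966, 0.0], [0.002, 0.0, -1.0]]
contact_force: [0.9, 0.8, 0.3]
finger_gap: 0.0002
(np.float64(320.73846153846154), np.float64(52.30153846153846)) 325 
 [[0.6077 0.1775 0.072 ]
 [0.6222 0.1229 0.072 ]
 [0.5698 0.1071 0.072 ]
 [0.5543 0.1653 0.072 ]] [0.0565 0.0547 0.0602] [0.5885 0.1432 0.072 ]
6.575 [0.47564801 0.11333477 0.241163  ] [0.91084977 0.79171952 0.33499559]
pad [0.57780006 0.14014915 0.072     ] delta tool [0.10527133 0.00039299 0.16937523]
```

View pics/w3.png

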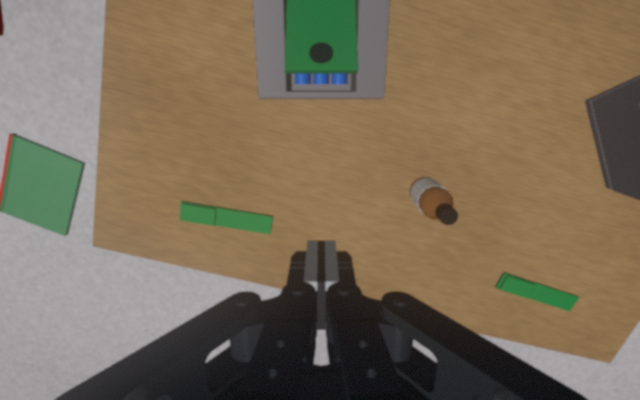

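The hatch is open: blue cells show under its free edge at (320,78). I'll hold clear for 2 s and look again.

```bash
for i in 1 2 3 4; do python3 -m crank '[{"slide":[0,0,0],"angular":[0,0,0],"fingers":1},{"slide":[0,0,0],"angular":[0,0,0],"fingers":1},{"slide":[0,0,0],"angular":[0,0,0],"fingers":1},{"slide":[0,0,0],"angular":[0,0,0],"fingers":1},{"slide":[0,0,0],"angular":[0,0,0],"fingers":1}]' | head -1; done; python3 w.py pics/w4.png
python3 - <<'E'
import cv2,pickle,numpy as np
from workcell import eyes
a=cv2.imread('pics/scene0.png');b=eyes.camera('scene')['image'][...,::-1];w=cv2.imread('pics/w4.png')
f=lambda i:cv2.resize(i[180:280,190:430],None,fx=1.66,fy=1.66)
cv2.imwrite('pics/cmp.png',np.vstack([np.hstack([f(a),f(b)]),cv2.resize(w,(796,400))]))
E
```

```text
time: 7.25
time: 7.88
time: 8.5
time: 9.12
(np.float64(320.86238532110093), np.float64(50.342507645259936)) 327 
 [[0.6061 0.1771 0.072 ]
 [0.6208 0.1219 0.072 ]
 [0.5701 0.1065 0.072 ]
 [0.5545 0.1653 0.072 ]] [0.0572 0.053  0.0608] [0.5879 0.1427 0.072 ]
9.125 [0.47460867 0.11314638 0.24060111] [-0.42379791  0.01051902 -0.90439309]
pad [0.57782341 0.14017678 0.072     ] delta tool [0.10670484 0.00049677 0.16859445]
```

View pics/cmp.png

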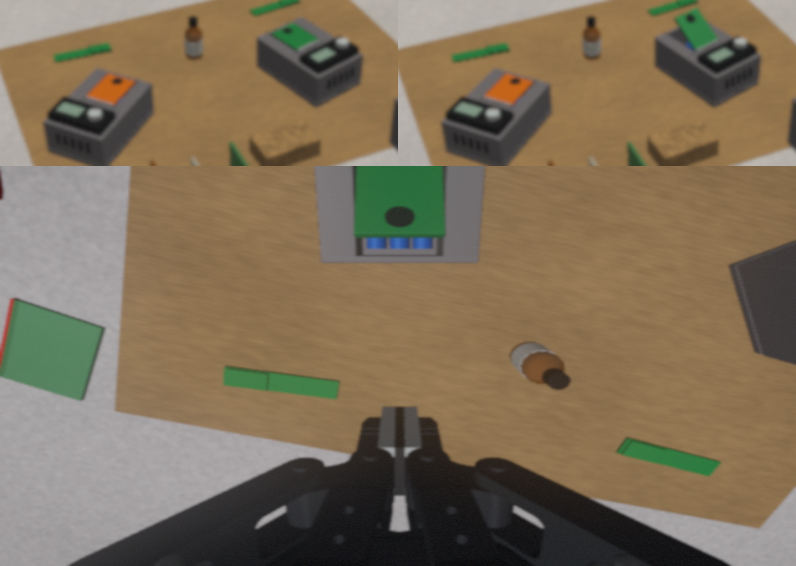

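The before and after crops show the green hatch standing open at (695,30). The boxes, bottle and wedges have not moved, and the pad's position is unchanged over 2.5 s.

```bash
python3 -c "
from workcell import env
print(env.hand_in())"
```

```text
the job is handed in; nothing more can be done
None
```

The green hatch is open and stayed open. I pressed its black dot once with the closed fingertips, down to its stop (about 9 N, with the tool no longer advancing), then withdrew straight up.

- **Stays open:** wrist pictures 2.5 s apart show the pad in the same place (within 0.1 mm), with the gripper well clear.
- **Nothing else moved:** in the before and after scene pictures, both boxes, the bottle, the wedges and the cork block look the same. I didn't compare the other items, but the arm didn't go down near them. The orange box was never approached.
- **Time:** I handed the job in at about 9 s of the 42 s allowed.

The top and wrist views agreed on the pad's position to within about 2 mm. The rough check from the scene camera was about 3–5 mm off because it caught only 2 dot pixels, so I didn't use it. I couldn't read the latch value directly; the pictures are the only evidence that it released.

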